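Close up the tea box

ROBOT

A 6-joint arm with a two-finger parallel gripper is mounted at the origin on the work surface. World frame = base frame: x ahead of the robot, y to its left, z up, the work surface at z = 0. Lengths are in m, angles in rad, forces in N, time in s.
With the tool pointing down it reaches from about 0.35 to 0.975 m from the base axis. Payload 4.9 kg.
Tool frame: the origin (TCP) lies at the very end of the fingers, on their centre line; the grasp point (between the pads) lies 19 mm behind it; z points along the fingers, y is the line along which they close (so a half turn about z gives the same grasp; the last joint's range is limited). The gripper opens to 85 mm and grips with 20 to 120 N. Pads are 22 mm wide; open, the fingers measure 114 mm over their backs; the gripper's body (76 mm by 85 mm) begins 54 mm behind the grasp point. The pads swing forward as they close: fully open they stand 13 mm farther back than shut.
Start: joints at [-1.354, 0.053, 1.613, -0, 1.476, -0.119], TCP at [0.206, -0.59, 0.203] pointing down, gripper open.
Joint ranges: [-3.01, 3.01], [-1.01, 2.22], [0.06, 2.58], [-1.02, 4.17], [0.09, 2.62], [-3.14, 3.14]. Speed limits (rad/s): [2.57, 2.57, 3.14, 3.14, 3.14, 3.14].

INTERFACE

Orientations are given as a unit quaternion [w, x, y, z].
In Python, from plant import manip gives the robot as it stands.
- The arm moves only by the tool send_rows, never from a script. Its argument "increments" is a list of rows, each an object of numbers: "claw": the closure, from -1 (fully open) to 1 (shut); "dx", "dy", "dz": the shift along the tool's x, y, z in units of 0.5 m (1.0 is 0.5 m); "yaw": the turn about the tool's z in units of 1.5 rad (1.0 is 1.5 rad). A call has 1 to 20 rows; each row is the pose to reach, as a shift and turn from the pose commanded when the call began, along the tool's axes at that moment; what a row does not reach only later rows make up. A row lasts 1/8 s, in which the tool goes at most 62.5 mm and 10.7 degrees, less where a joint would pass 70% of its speed; a pose out of reach is approached as far as the arm can. A call with a number of a shift or a turn outside -1 to 1 is refused whole. A call with a gripper value outside its range is refused whole. The fingers move at their own pace and stop on an object; the grip force is fixed at half the most. Time passes only in rows, so rows that repeat a pose let the fingers close. It gives the time, the measured TCP pose, the force, the opening and the grip force at its end, in the units of the state.
- manip.state(): the state, without advancing time (a new reading comes with each control period).
- manip.grab_frame(name): name is "scene" or "top" or "wrist"; returns the picture (384x512x3 uint8, red, green, blue); there is no depth.
- manip.camera_params(name): a dict with "camera_matrix" (3x3 intrinsics, pixels), "extrinsics" (4x4, takes a point from world to camera coordinates); the wrist camera has in their place "tool_from_camera" (4x4, takes a point from camera to tool coordinates, whose origin is the TCP and whose axes are the flange's). Camera axes: x right, y down, z forward; pixel columns grow to the right and rows downward; lengths in m; the calibration is good to about 2 mm. A picture is of the moment at which its call begins: read the wrist's pose just before it. camera_params takes no time and is no camera call.
- manip.job_done(): hands the job in; it is judged then, once.
The state is a dict: "time": time; "joint_pos": joint angles; "joint_vel": joint speeds; "joint_efforts": joint torques, N m; "tool_pos": TCP position; "tool_rot": TCP orientation; "contact_force": force on the tool from outside, world axes, zero at the start; "ft_torque": the same for the moment, N m; "gripper_width": opening from 0.0 (shut) to 1.0 (fully open); "grasp_force": force on a finger pad.
Only numpy, scipy, OpenCV 4.12 (cv2) and the standard library are available. Lean on these libraries where they do the work, as an engineer would, in place of code of your own. Each camera call takes 0.05 s, during which the arm holds its last target. There are 200 camera calls.

TASK

Close up the oak tea box on the counter: swing its open lid down flat and push both of its drawers fully home, gently and without slamming. Only push from outside with the fingertips (nothing is pinched, and the fingers stay out of the inside of the lid and drawers), and leave the bowl, the mug and the jar standing where they are.

Things in the scene. Friction and masses are not known exactly. Their poses are not given: they have to be found in the camera images.
- tea_box: Light oak box fixed to the counter, 160 mm deep (x), 300 wide (y), 130 high without its lid (140 with the 10 mm lid shut over its whole top). Origin at the centre of the underside; +x points from its drawer side to its hinge side, z up. The carcass front (x = -80 mm) looks roughly towards the robot.
- wide_drawer (a joint): How far the wide drawer (on the box's +y side) is open, m: 0 = fully home, up to 0.09. It slides along the box's x axis (opens to -x), resists with about 2 N and stays where it is left; it has no handle.
- wide_drawer_front (a point): Point on the outer face (looking to box -x) of the wide drawer's front, mid-width, 85 mm above the counter; axes as the box. Front panel 165 mm wide, 12 thick, from 18 to 102 mm above the counter; when home the face is 12 mm before the carcass. Behind it is an open tray, 135 mm deep, 151 wide, 78 high: fingers must not touch it.
- narrow_drawer (a joint): The same for the narrow drawer (on the box's -y side): 0 = fully home, up to 0.09 m, about 2 N, no handle.
- narrow_drawer_front (a point): Point on the outer face of the narrow drawer's front, axes as the box: panel 105 mm wide, 84 high, 12 thick, 18 to 102 mm above the counter; the point is midway across its width, 85 mm above the counter. Its tray behind the panel (135 mm deep, 91 wide, 78 high) is not to be touched either.
- lid (a joint): Opening angle of the lid, rad: 0 = shut flat, grows as it swings up and back, at most 1.5. A friction hinge: it stays at any angle and takes about 2 to 3 N at point lid_push to swing shut.
- lid_hinge (a point): Middle of the lid's hinge line (along y), at the far (+x) top edge of the carcass, 130 mm above the counter. Axes fixed to the lid, equal to the box's when shut. The lid reaches 160 mm to its own -x and 150 mm to either side, 10 thick. Its under face has a 130 x 270 x 3 mm cork lining, ending 14 mm short of the free edge: fingers must not touch it.
- lid_push (a point): Point on the lid's outer (upper) face, on its middle line, 130 mm from the hinge line and 30 mm from the free edge. Axes fixed to the lid, z out of the outer face: press here against z to shut it.
- bowl: Loose grey-brown stoneware bowl, 124 mm across, 62 high, on the counter beyond the box's +y side; origin at the centre of its underside.
- mug: Loose white mug, 80 mm across, 90 high, with a side handle, on the counter beyond the box's -y side; origin at the centre of its underside.
- jar: Loose glass jar with a dark cap, 60 mm across, 85 high, on the counter in front of the box's -y end; origin at the centre of its underside.
Mind the look-alikes: they are no part of the job. Leave any pink look-alike of the mug alone.

How it is judged:
By the outcome, as a careful person would: the job done as asked, in the order asked, and still so for the second after the job is handed in, with the robot touching nothing.
It also fails if it takes over 58 s, if anything falls off the work surface, if the arm or the gripper's body presses on something with over 40 N, if the wrist force passes 120 N, or if a joint passes its speed limit or range.

## Working session

There is one attempt and no reset: what is moved stays moved. The work goes in short steps, Python scripts to look and compute and a tool call to move; the robot and the scene stay as the last step left them, time stands still between calls to the robot, and variables do not carry over. Pictures are saved under pics/ and viewed, at most 10 in all, crops included, and the job is handed in when it is done.

Besides the shell and the picture viewer there is one more tool, called after ">>>" as name(argument=value, ...) on one line, values as JSON. send_rows: Moves the arm, as the interface text tells. Shifts and turns lie within -1 to 1; 1 stands for 0.5 m of shift or 1.5 rad of turn. Its arguments: {"type":"object","properties":{"increments":{"type":"array","items":{"type":"object","properties":{"claw":{"type":"number"},"dx":{"type":"number"},"dy":{"type":"number"},"dz":{"type":"number"},"yaw":{"type":"number"}}}}},"required":["increments"]}

```bash
mkdir -p pics
python3 - <<'E'
from plant import manip
import cv2,numpy as np
np.set_printoptions(precision=4,suppress=True)
for n in ("scene","top"):
    im=manip.grab_frame(n); cv2.imwrite(f"pics/{n}0.png",cv2.resize(im[:,:,::-1],(800,600),interpolation=cv2.INTER_CUBIC)); np.save(f"pics/{n}0.npy",im)
    p=manip.camera_params(n); print(n,p["camera_matrix"],p["extrinsics"])
s=manip.state(); print(s)
E
```

```text
scene [[373.323    0.     251.0148]
 [  0.     373.323  191.035 ]
 [  0.       0.       1.    ]] [[ 0.698   0.716   0.0069 -0.3234]
 [ 0.6558 -0.6354 -0.4076 -0.4089]
 [-0.2875  0.289  -0.9131  1.3844]
 [ 0.      0.      0.      1.    ]]
top [[426.0188   0.     259.7529]
 [  0.     426.0188 186.9038]
 [  0.       0.       1.    ]] [[-0.0707 -0.9975  0.0019 -0.0658]
 [-0.9772  0.0689 -0.2007  0.5831]
 [ 0.2001 -0.016  -0.9796  1.4623]
 [ 0.      0.      0.      1.    ]]
{'time': 0.1, 'joint_pos': array([-1.354 ,  0.0533,  1.6142,  0.    ,  1.476 , -0.119 ]), 'joint_vel': array([ 0.001 , -0.0021, -0.0023, -0.001 ,  0.0005,  0.001 ]), 'joint_efforts': array([  0.0005, -39.4909, -37.1361,  -0.0001,   0.004 ,  -0.    ]), 'tool_pos': array([ 0.2058, -0.5895,  0.2015]), 'tool_rot': array([-0.0009,  0.9859,  0.1671, -0.    ]), 'contact_force': array([ 0.0009,  0.5997, -0.4267]), 'ft_torque': array([0.0004, 0.0249, 0.0468]), 'grasp_force': 0.0, 'gripper_width': 0.995598457505971}
```

View pics/scene0.png

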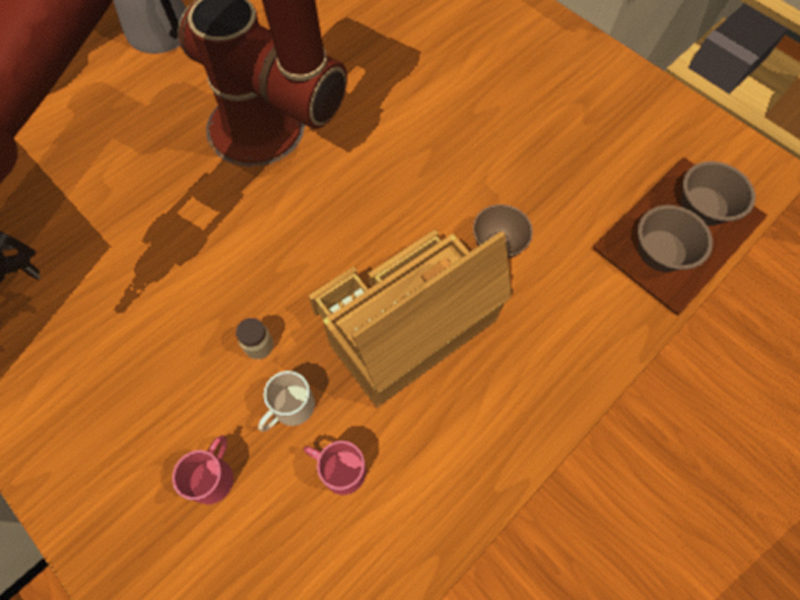

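View pics/top0.png

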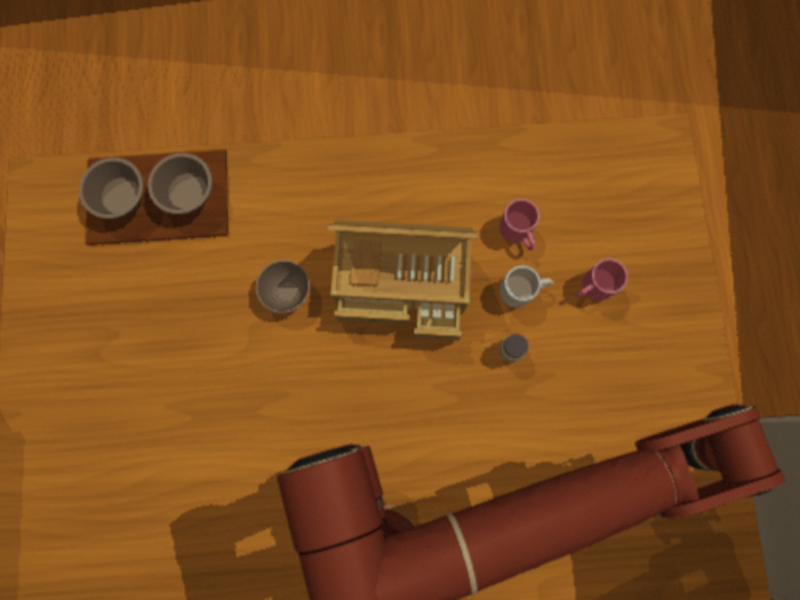

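The only box is at top (400,270), with its lid up and both drawers open. The white mug is at (520,287) and pink mugs at (520,220) and (605,280). The target bowl is at (283,287) and other bowls are on the tray at (110,190) and (180,185). The jar is at (514,347). Next, close crops.

Run:
```python
import cv2,numpy as np
def crop(n,x,y,w,h,s):
    im=np.load(f"pics/{n}0.npy")[y:y+h,x:x+w,::-1]
    im=cv2.resize(im,None,fx=s,fy=s,interpolation=cv2.INTER_CUBIC)
    for i in range(0,w,10): cv2.line(im,(i*s,0),(i*s,6),(255,255,255),1); cv2.putText(im,str(x+i),(i*s,18),0,.35,(255,255,255))
    for i in range(0,h,10): cv2.line(im,(0,i*s),(6,i*s),(255,255,255),1); cv2.putText(im,str(y+i),(8,i*s+4),0,.35,(255,255,255))
    cv2.imwrite(f"pics/{n}c.png",im)
crop("top",205,138,110,82,7); crop("scene",190,140,150,120,5)
```

```text
(no output)
```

View pics/topc.png

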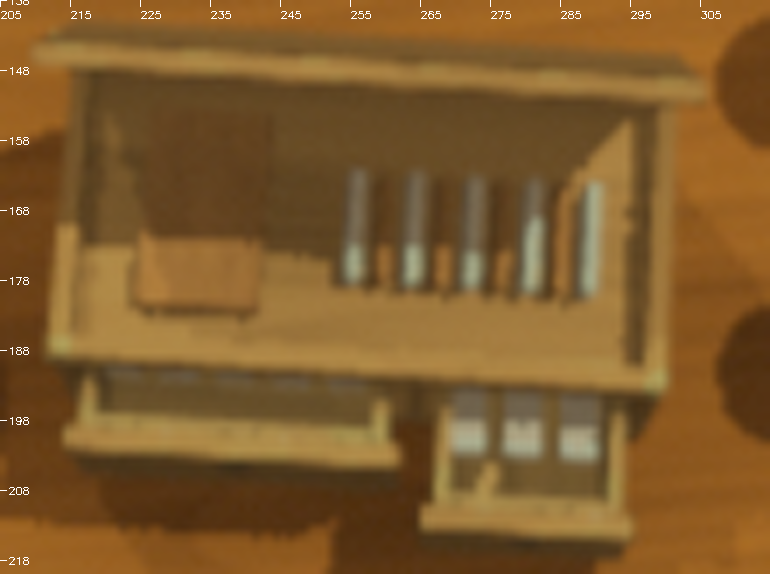

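View pics/scenec.png

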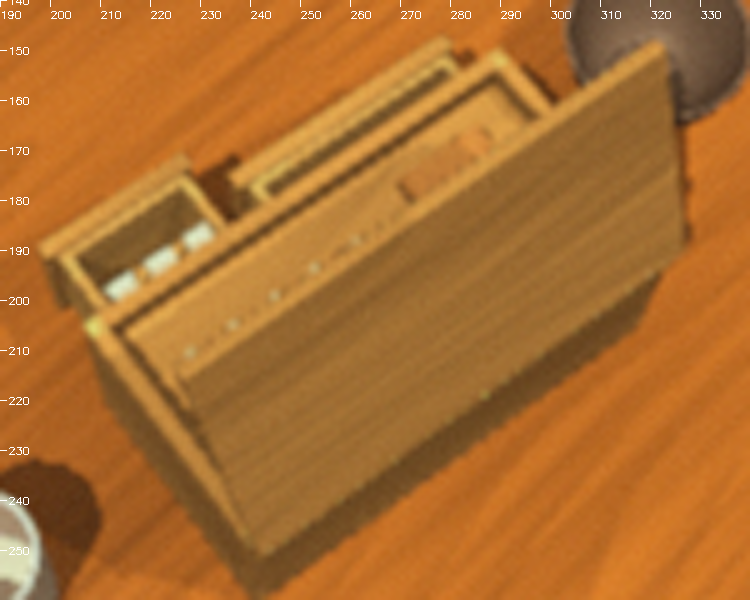

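```bash
cat > fit.py <<'E'
from plant import manip
import numpy as np
from scipy.optimize import least_squares
np.set_printoptions(precision=4,suppress=True)
def proj(n,P):
    p=manip.camera_params(n);E=np.array(p["extrinsics"]);c=E[:3,:3]@P+E[:3,3];q=np.array(p["camera_matrix"])@c;return q[:2]/q[2]
def pt(v,k,a):
    x,y,yaw,th,dw,dn,yw,yn=v
    if k=='c': b=np.array(a)
    if k=='w': b=np.array([-.092-dw,yw+a*.0825,.102])
    if k=='n': b=np.array([-.092-dn,yn+a*.0525,.102])
    if k=='l':
        c,s=np.cos(th),np.sin(th); lx,ly,lz=a   # opening raises the -x end
        b=np.array([.08+c*lx+s*lz,ly,.13-s*lx+c*lz])
    C,S=np.cos(yaw),np.sin(yaw)
    return np.array([x+C*b[0]-S*b[1],y+S*b[0]+C*b[1],b[2]])
T=lambda u,v:('top',205+u/7-.45,138+v/7-.45)
Sc=lambda u,v:('scene',190+u/5-.4,140+v/5-.4)
obs=[(T(48,358),'c',(-.08,.15,.13)),(T(667,390),'c',(-.08,-.15,.13)),(T(64,452),'w',1),(T(398,468),'w',-1),(T(421,530),'n',1),(T(630,541),'n',-1),
(T(33,58),'l',(-.16,.15,0)),(T(703,102),'l',(-.16,-.15,0)),(T(35,37),'l',(-.16,.15,.01)),(T(703,82),'l',(-.16,-.15,.01)),
(Sc(664,42),'l',(-.16,.15,.01)),(Sc(188,380),'l',(-.16,-.15,.01)),(Sc(688,242),'l',(0,.15,.01)),(Sc(262,556),'l',(0,-.15,.01)),
(Sc(93,325),'c',(-.08,-.15,.13)),(Sc(498,55),'c',(-.08,.15,.13)),(Sc(40,248),'n',-1),(Sc(185,157),'n',1),(Sc(232,178),'w',-1),(Sc(443,40),'w',1)]
f=lambda v:np.concatenate([proj(o[0][0],pt(v,o[1],o[2]))-o[0][1:] for o in obs])
if __name__=="__main__":
    r=least_squares(f,[.6,0,0,1.2,.03,.06,.06,-.08],loss='soft_l1')
    print(r.x); print(f(r.x).reshape(-1,2))
    for nm,a in(("lidpush",('l',(-.13,0,.01))),("free",('l',(-.16,0,.01))),("wide",('w',0)),("narrow",('n',0)),("corner-",('c',(-.08,-.15,.13))),("corner+",('c',(-.08,.15,.13)))): print(nm,pt(r.x,*a))
    np.save("fit.npy",r.x)
    for nm,u,v,h in(("jar",514,345,.085),("mug",520,280,.09),("bowl",283,283,.062)):
        g=least_squares(lambda w:proj("top",np.array([*w,h]))-[u*.64-.2,v*.64-.2],[.6,0]); print(nm,g.x)
E
python3 fit.py
```

```text
[ 0.6278 -0.1005 -0.1263  1.2062  0.0261  0.0555  0.0591 -0.0873]
[[ 0.0978  0.1657]
 [-0.0958  0.4348]
 [ 0.282  -0.7116]
 [ 0.4051 -0.36  ]
 [-0.0281 -0.5495]
 [ 0.7366 -0.427 ]
 [-0.4219  1.0784]
 [ 0.5089  0.0061]
 [-0.6008  0.8492]
 [ 0.7347 -0.3663]
 [ 1.3986  0.589 ]
 [-0.0483 -0.0377]
 [ 0.2201  1.3916]
 [ 0.6238  0.6522]
 [-1.5842 -0.1976]
 [ 0.2575 -1.8999]
 [-0.143  -0.2491]
 [ 0.0411 -1.1649]
 [-0.5038 -0.3647]
 [ 0.4178 -1.3963]]
lidpush [ 0.6705 -0.1059  0.255 ]
free [ 0.6598 -0.1046  0.2831]
wide [ 0.5181 -0.027   0.102 ]
narrow [ 0.4704 -0.1686  0.102 ]
corner- [ 0.5296 -0.2392  0.13  ]
corner+ [0.5673 0.0584 0.13  ]
jar [ 0.4365 -0.3358]
mug [ 0.581  -0.3635]
bowl [0.618  0.1727]
```

>>> send_rows(increments=[{"claw": 1, "dz": -0.12, "yaw": 0.1}, {"claw": 1, "dz": -0.24, "yaw": 0.2}, {"claw": 1, "dz": -0.36, "yaw": 0.3}, {"claw": 1, "dz": -0.42, "yaw": 0.308}, {"claw": 1, "dz": -0.42, "dx": 0.1, "dy": -0.035, "yaw": 0.308}, {"claw": 1, "dz": -0.42, "dx": 0.2, "dy": -0.07, "yaw": 0.308}, {"claw": 1, "dz": -0.42, "dx": 0.3, "dy": -0.11, "yaw": 0.308}, {"claw": 1, "dz": -0.42, "dx": 0.4, "dy": -0.15, "yaw": 0.308}, {"claw": 1, "dz": -0.42, "dx": 0.5, "dy": -0.18, "yaw": 0.308}, {"claw": 1, "dz": -0.42, "dx": 0.6, "dy": -0.22, "yaw": 0.308}, {"claw": 1, "dz": -0.42, "dx": 0.68, "dy": -0.25, "yaw": 0.308}, {"claw": 1, "dz": -0.42, "dx": 0.71, "dy": -0.26, "yaw": 0.308}, {"claw": 1, "dz": -0.42, "dx": 0.71, "dy": -0.26, "yaw": 0.308}, {"claw": 1, "dz": -0.42, "dx": 0.71, "dy": -0.26, "yaw": 0.308}])

```text
invalid input
```

```bash
cat > plan.py <<'E'
from plant import manip
import numpy as np
from scipy.spatial.transform import Rotation as Ro
from fit import pt
v=np.load("fit.npy"); s=manip.state(); q=s["tool_rot"]; R=Ro.from_quat([q[1],q[2],q[3],q[0]]).as_matrix(); p=s["tool_pos"]
def rel(P,p=p): return np.round(R.T@(np.array(P)-p)/.5,4)
def info():
    a=np.arctan2(R[1,0],R[0,0]); print("t",s["time"],"p",p,"ang",a,"yaw needed",-(v[2]-a)/1.5,"F",s["contact_force"],"w",s["gripper_width"])
E
python3 - <<'E'
from plan import *
info(); print(rel(pt(v,'c',(.12,-.005,.40))))
E
```

```text
t 0.1 p [ 0.2058 -0.5895  0.2015] ang 0.33574595185449085 yaw needed 0.3080039877765532 F [ 0.0009  0.5997 -0.4267] w 0.995598457505971
[ 1.3296 -0.5301 -0.3958]
```

>>> send_rows(increments=[{"claw": 1, "dx": 0, "dy": 0, "dz": -0.12, "yaw": 0.1}, {"claw": 1, "dx": 0, "dy": 0, "dz": -0.24, "yaw": 0.2}, {"claw": 1, "dx": 0, "dy": 0, "dz": -0.36, "yaw": 0.3}, {"claw": 1, "dx": 0, "dy": 0, "dz": -0.42, "yaw": 0.308}, {"claw": 1, "dx": 0.1, "dy": -0.035, "dz": -0.42, "yaw": 0.308}, {"claw": 1, "dx": 0.2, "dy": -0.07, "dz": -0.42, "yaw": 0.308}, {"claw": 1, "dx": 0.3, "dy": -0.11, "dz": -0.42, "yaw": 0.308}, {"claw": 1, "dx": 0.4, "dy": -0.15, "dz": -0.42, "yaw": 0.308}, {"claw": 1, "dx": 0.5, "dy": -0.18, "dz": -0.42, "yaw": 0.308}, {"claw": 1, "dx": 0.6, "dy": -0.22, "dz": -0.42, "yaw": 0.308}, {"claw": 1, "dx": 0.68, "dy": -0.25, "dz": -0.42, "yaw": 0.308}, {"claw": 1, "dx": 0.71, "dy": -0.26, "dz": -0.42, "yaw": 0.308}, {"claw": 1, "dx": 0.71, "dy": -0.26, "dz": -0.42, "yaw": 0.308}])

```text
time: 1.72
tool_pos: [0.4985, -0.3501, 0.412]
tool_rot: [-0.0, 0.998, -0.062, -0.001]
contact_force: [-1.0, 0.3, 0.2]
gripper_width: 0.001
grasp_force: 0.0
```

Run:
```python
from plan import *
info(); print(rel(pt(v,'c',(.13,-.0,.40))),pt(v,'c',(.13,0,.4)))
```

```text
t 1.725 p [ 0.4985 -0.3501  0.412 ] ang -0.12499825253417661 yaw needed 0.000841184850774899 F [-0.9778  0.3107  0.1796] w 0.0013476332440020002
[ 0.4544 -0.5272  0.0236] [ 0.7568 -0.1169  0.4   ]
```

>>> send_rows(increments=[{"claw": 1, "dx": 0.08, "dy": -0.09, "dz": 0, "yaw": 0}, {"claw": 1, "dx": 0.15, "dy": -0.18, "dz": 0, "yaw": 0}, {"claw": 1, "dx": 0.23, "dy": -0.27, "dz": 0, "yaw": 0}, {"claw": 1, "dx": 0.31, "dy": -0.36, "dz": 0, "yaw": 0}, {"claw": 1, "dx": 0.38, "dy": -0.45, "dz": 0, "yaw": 0}, {"claw": 1, "dx": 0.44, "dy": -0.51, "dz": 0, "yaw": 0}, {"claw": 1, "dx": 0.454, "dy": -0.527, "dz": 0, "yaw": 0}, {"claw": 1, "dx": 0.454, "dy": -0.527, "dz": 0.06, "yaw": 0}, {"claw": 1, "dx": 0.454, "dy": -0.527, "dz": 0.13, "yaw": 0}, {"claw": 1, "dx": 0.454, "dy": -0.527, "dz": 0.2, "yaw": 0}, {"claw": 1, "dx": 0.454, "dy": -0.527, "dz": 0.27, "yaw": 0}, {"claw": 1, "dx": 0.454, "dy": -0.527, "dz": 0.31, "yaw": 0}, {"claw": 1, "dx": 0.454, "dy": -0.527, "dz": 0.31, "yaw": 0}])

```text
time: 3.35
tool_pos: [0.7553, -0.1187, 0.2555]
tool_rot: [-0.0, 0.998, -0.064, -0.002]
contact_force: [0.1, 0.6, -0.6]
gripper_width: -0.001
grasp_force: 0.0
```

Run:
```python
from plan import *
import cv2
info()
for x in (.08,.065,.054): print(x,rel(pt(v,'c',(x,0,.255))))
im=manip.grab_frame("top")[100:240,180:340,::-1]; cv2.imwrite("pics/t1.png",cv2.resize(im,None,fx=4,fy=4,interpolation=2))
# arc: contact point at 130 mm from hinge on outer face; tip edge 11 mm ahead of TCP
for th in np.linspace(1.2,0,13):
    w=v.copy(); w[3]=th; P=pt(w,'l',(-.13,0,.01)); P=P+.011*np.array([np.cos(v[2]),np.sin(v[2]),0]); print(round(th,2),rel(P),P)
```

```text
t 3.35 p [ 0.7553 -0.1187  0.2555] ang -0.12778921691897613 yaw needed -0.00101945807242478 F [ 0.0711  0.5614 -0.6359] w -0.0007478600622550559
0.08 [-0.0976 -0.0039  0.0014]
0.065 [-0.1276 -0.0038  0.0015]
0.054 [-0.1496 -0.0038  0.0016]
1.2 [-0.1512 -0.0038  0.002 ] [ 0.6806 -0.1072  0.2548]
1.1 [-0.1757 -0.0037  0.0109] [ 0.6684 -0.1056  0.2504]
1.0 [-0.1992 -0.0037  0.0222] [ 0.6568 -0.1042  0.2448]
0.9 [-0.2214 -0.0037  0.0358] [ 0.6457 -0.1028  0.238 ]
0.8 [-0.2422 -0.0036  0.0515] [ 0.6354 -0.1014  0.2302]
0.7 [-0.2613 -0.0036  0.0692] [ 0.6258 -0.1002  0.2214]
0.6 [-0.2786 -0.0036  0.0888] [ 0.6172 -0.0992  0.2117]
0.5 [-0.2938 -0.0035  0.1099] [ 0.6097 -0.0982  0.2011]
0.4 [-0.3068 -0.0035  0.1325] [ 0.6032 -0.0974  0.1898]
0.3 [-0.3175 -0.0035  0.1563] [ 0.5978 -0.0967  0.178 ]
0.2 [-0.3258 -0.0035  0.181 ] [ 0.5937 -0.0962  0.1656]
0.1 [-0.3316 -0.0035  0.2064] [ 0.5908 -0.0958  0.1529]
0.0 [-0.3348 -0.0035  0.2323] [ 0.5891 -0.0956  0.14  ]
```

View pics/t1.png

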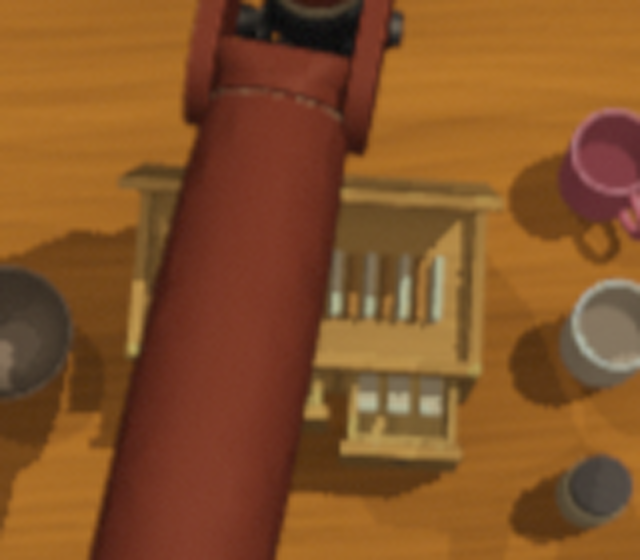

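The gripper stands behind the lid and nothing has been disturbed. The lid edge is at rows 175–200 of the crop and the mug, jar and bowl are in place. Now I'll make contact gently.

>>> send_rows(increments=[{"claw": 1, "dx": -0.04, "dy": -0.003, "dz": 0, "yaw": 0}, {"claw": 1, "dx": -0.08, "dy": -0.004, "dz": 0, "yaw": 0}, {"claw": 1, "dx": -0.11, "dy": -0.004, "dz": 0, "yaw": 0}, {"claw": 1, "dx": -0.13, "dy": -0.004, "dz": 0, "yaw": 0}, {"claw": 1, "dx": -0.14, "dy": -0.004, "dz": 0.001, "yaw": 0}, {"claw": 1, "dx": -0.15, "dy": -0.004, "dz": 0.002, "yaw": 0}, {"claw": 1, "dx": -0.16, "dy": -0.004, "dz": 0.005, "yaw": 0}, {"claw": 1, "dx": -0.17, "dy": -0.004, "dz": 0.009, "yaw": 0}, {"claw": 1, "dx": -0.18, "dy": -0.004, "dz": 0.013, "yaw": 0}, {"claw": 1, "dx": -0.19, "dy": -0.004, "dz": 0.018, "yaw": 0}, {"claw": 1, "dx": -0.2, "dy": -0.004, "dz": 0.022, "yaw": 0}])

```text
time: 4.78
tool_pos: [0.6578, -0.1029, 0.2471]
tool_rot: [0.0, 0.998, -0.063, 0.001]
contact_force: [2.0, -0.3, 1.1]
gripper_width: -0.001
grasp_force: 1.2
```

>>> send_rows(increments=[{"claw": 1, "dx": -0.011, "dy": 0, "dz": 0.007, "yaw": 0}, {"claw": 1, "dx": -0.022, "dy": 0, "dz": 0.014, "yaw": 0}, {"claw": 1, "dx": -0.033, "dy": 0, "dz": 0.022, "yaw": 0}, {"claw": 1, "dx": -0.043, "dy": 0, "dz": 0.03, "yaw": 0}, {"claw": 1, "dx": -0.053, "dy": 0, "dz": 0.038, "yaw": 0}, {"claw": 1, "dx": -0.062, "dy": 0, "dz": 0.047, "yaw": 0}, {"claw": 1, "dx": -0.071, "dy": 0, "dz": 0.057, "yaw": 0}, {"claw": 1, "dx": -0.079, "dy": 0, "dz": 0.067, "yaw": 0}, {"claw": 1, "dx": -0.087, "dy": 0, "dz": 0.077, "yaw": 0}, {"claw": 1, "dx": -0.094, "dy": 0, "dz": 0.088, "yaw": 0}, {"claw": 1, "dx": -0.101, "dy": 0, "dz": 0.099, "yaw": 0}, {"claw": 1, "dx": -0.107, "dy": 0, "dz": 0.11, "yaw": 0}, {"claw": 1, "dx": -0.113, "dy": 0, "dz": 0.122, "yaw": 0}, {"claw": 1, "dx": -0.118, "dy": 0, "dz": 0.134, "yaw": 0}, {"claw": 1, "dx": -0.122, "dy": 0, "dz": 0.146, "yaw": 0}, {"claw": 1, "dx": -0.126, "dy": 0, "dz": 0.159, "yaw": 0}, {"claw": 1, "dx": -0.129, "dy": 0, "dz": 0.171, "yaw": 0}, {"claw": 1, "dx": -0.132, "dy": 0, "dz": 0.182, "yaw": 0}])

```text
time: 7.02
tool_pos: [0.592, -0.0946, 0.1551]
tool_rot: [-0.0, 0.998, -0.063, -0.0]
contact_force: [-0.6, 0.0, 2.0]
gripper_width: 0.001
grasp_force: 1.0
```

>>> send_rows(increments=[{"claw": 1, "dx": -0.001, "dy": 0, "dz": 0.006, "yaw": 0}, {"claw": 1, "dx": -0.001, "dy": 0, "dz": 0.011, "yaw": 0}, {"claw": 1, "dx": -0.002, "dy": 0, "dz": 0.016, "yaw": 0}, {"claw": 1, "dx": -0.002, "dy": 0, "dz": 0.02, "yaw": 0}, {"claw": 1, "dx": -0.002, "dy": 0, "dz": 0.024, "yaw": 0}, {"claw": 1, "dx": -0.002, "dy": 0, "dz": 0.027, "yaw": 0}, {"claw": 1, "dx": -0.002, "dy": 0, "dz": 0.029, "yaw": 0}])

```text
time: 7.9
tool_pos: [0.5912, -0.0945, 0.141]
tool_rot: [-0.0, 0.998, -0.063, -0.0]
contact_force: [-1.6, -1.0, 2.6]
gripper_width: 0.003
grasp_force: 0.9
```

>>> send_rows(increments=[{"claw": 1, "dx": 0, "dy": 0, "dz": 0.002, "yaw": 0}, {"claw": 1, "dx": 0, "dy": 0, "dz": 0.004, "yaw": 0}, {"claw": 1, "dx": 0, "dy": 0, "dz": 0.006, "yaw": 0}, {"claw": 1, "dx": 0, "dy": 0, "dz": 0.006, "yaw": 0}])

```text
time: 8.4
tool_pos: [0.5912, -0.0945, 0.1379]
tool_rot: [-0.0, 0.998, -0.063, -0.0]
contact_force: [0.1, -0.2, 0.6]
gripper_width: 0.006
grasp_force: 0.5
```

>>> send_rows(increments=[{"claw": 1, "dx": 0, "dy": 0, "dz": 0.002, "yaw": 0}, {"claw": 1, "dx": 0, "dy": 0, "dz": 0.004, "yaw": 0}, {"claw": 1, "dx": 0, "dy": 0, "dz": 0.004, "yaw": 0}])

```text
time: 8.78
tool_pos: [0.5912, -0.0945, 0.136]
tool_rot: [-0.0, 0.998, -0.063, -0.0]
contact_force: [0.2, 0.7, 1.5]
gripper_width: 0.001
grasp_force: 0.5
```

>>> send_rows(increments=[{"claw": 1, "dx": 0, "dy": 0, "dz": 0.002, "yaw": 0}, {"claw": 1, "dx": 0, "dy": 0, "dz": 0.004, "yaw": 0}, {"claw": 1, "dx": 0, "dy": 0, "dz": 0.004, "yaw": 0}])

```text
time: 9.15
tool_pos: [0.5912, -0.0945, 0.1339]
tool_rot: [-0.0, 0.998, -0.063, -0.0]
contact_force: [-0.7, 0.5, 1.3]
gripper_width: -0.004
grasp_force: 0.5
```

Run:
```python
from plan import *
import cv2
info()
a=manip.grab_frame("top")[120:220,200:320,::-1]; b=manip.grab_frame("scene")[130:260,190:340,::-1]
r=lambda i:cv2.resize(i,(400,400*i.shape[0]//i.shape[1]),interpolation=2)
a,b=r(a),r(b); h=max(len(a),len(b)); p=lambda i:cv2.copyMakeBorder(i,0,h-len(i),0,0,0)
cv2.imwrite("pics/t2.png",np.hstack([p(a),p(b)]))
```

```text
t 9.15 p [ 0.5912 -0.0945  0.1339] ang -0.12617746117256154 yaw needed 5.504575851827953e-05 F [-0.7435  0.5086  1.2654] w -0.003522535253417308
```

View pics/t2.png

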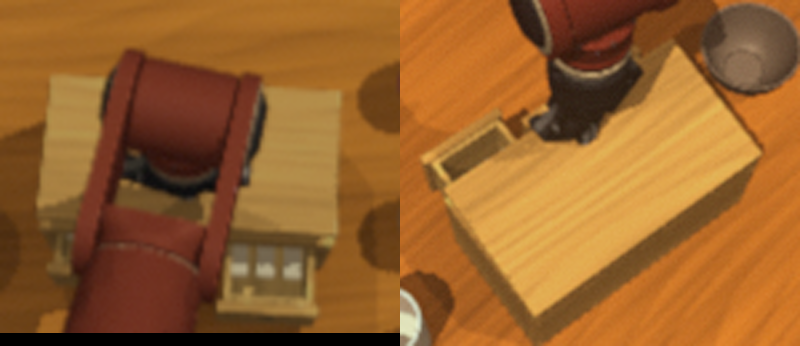

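>>> send_rows(increments=[{"claw": 1, "dx": 0, "dy": 0, "dz": 0.002, "yaw": 0}, {"claw": 1, "dx": 0, "dy": 0, "dz": 0.004, "yaw": 0}, {"claw": 1, "dx": 0, "dy": 0, "dz": 0.004, "yaw": 0}])

```text
time: 9.62
tool_pos: [0.5912, -0.0945, 0.132]
tool_rot: [-0.0, 0.998, -0.063, -0.0]
contact_force: [-0.5, 0.2, 0.8]
gripper_width: 0.002
grasp_force: 0.6
```

Run:
```python
from plan import *
from fit import proj
for th in (0,.05,.1,.15):
    w=v.copy(); w[3]=th
    print(th,[proj("scene",pt(w,'l',a)).round(1).tolist() for a in((-.16,.15,.01),(-.16,-.15,.01),(0,.15,.01),(0,-.15,.01))],[proj("top",pt(w,'l',a)).round(1).tolist() for a in((-.16,.15,.01),(-.16,-.15,.01))])
print("obs scene (295,145.8) (207.6,203.1) (325,188.1) (238.8,248.1); top",200+37*.3,120+218*.3,200+340*.3,120+236*.3)
```

```text
0 [[289.8, 147.0], [206.2, 203.1], [325.7, 186.1], [240.5, 248.0]] [[211.2, 188.3], [300.0, 193.1]]
0.05 [[290.2, 145.8], [206.1, 202.1], [325.8, 186.2], [240.6, 248.2]] [[210.9, 187.6], [300.3, 192.5]]
0.1 [[290.7, 144.6], [206.0, 201.3], [325.9, 186.3], [240.7, 248.3]] [[210.7, 186.8], [300.5, 191.7]]
0.15 [[291.3, 143.6], [206.0, 200.6], [326.0, 186.5], [240.8, 248.5]] [[210.5, 185.9], [300.7, 190.8]]
obs scene (295,145.8) (207.6,203.1) (325,188.1) (238.8,248.1); top 211.1 185.39999999999998 302.0 190.8
```

>>> send_rows(increments=[{"claw": 1, "dx": 0, "dy": 0, "dz": 0.002, "yaw": 0}, {"claw": 1, "dx": 0, "dy": 0, "dz": 0.004, "yaw": 0}, {"claw": 1, "dx": 0, "dy": 0, "dz": 0.004, "yaw": 0}])

```text
time: 10.0
tool_pos: [0.5912, -0.0945, 0.1299]
tool_rot: [-0.0, 0.998, -0.063, -0.0]
contact_force: [-0.7, 1.1, 0.9]
gripper_width: 0.003
grasp_force: 0.5
```

>>> send_rows(increments=[{"claw": 1, "dx": 0, "dy": 0, "dz": 0.002, "yaw": 0}, {"claw": 1, "dx": 0, "dy": 0, "dz": 0.004, "yaw": 0}, {"claw": 1, "dx": 0, "dy": 0, "dz": 0.006, "yaw": 0}])

```text
time: 10.38
tool_pos: [0.5912, -0.0945, 0.127]
tool_rot: [-0.0, 0.998, -0.063, -0.0]
contact_force: [-0.9, -0.8, 2.5]
gripper_width: 0.0
grasp_force: 1.0
```

Run:
```python
from plan import *
import cv2
info()
p=manip.camera_params("wrist"); print(p)
cv2.imwrite("pics/w.png",manip.grab_frame("wrist")[:,:,::-1])
```

```text
t 10.375 p [ 0.5912 -0.0945  0.127 ] ang -0.12624745609147264 yaw needed 8.382479244210353e-06 F [-0.8537 -0.8494  2.4768] w 0.00034679150872391607
{'camera_matrix': array([[327.2123,   0.    , 255.3715],
       [  0.    , 327.2123, 193.761 ],
       [  0.    ,   0.    ,   1.    ]]), 'tool_from_camera': array([[-0.0004, -0.9597, -0.2811,  0.072 ],
       [ 1.    , -0.0002, -0.001 , -0.0011],
       [ 0.0009, -0.2811,  0.9597, -0.17  ],
       [ 0.    ,  0.    ,  0.    ,  1.    ]])}
```

View pics/w.png

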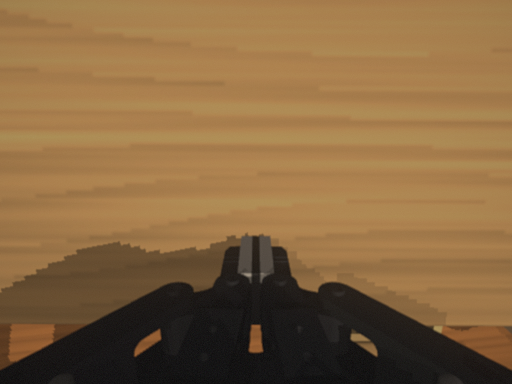

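>>> send_rows(increments=[{"claw": 1, "dx": 0, "dy": 0, "dz": 0.003, "yaw": 0}, {"claw": 1, "dx": 0, "dy": 0, "dz": 0.006, "yaw": 0}, {"claw": 1, "dx": 0, "dy": 0, "dz": 0.006, "yaw": 0}])

```text
time: 10.8
tool_pos: [0.5912, -0.0945, 0.1237]
tool_rot: [-0.0, 0.998, -0.063, -0.0]
contact_force: [-1.1, 0.7, 0.5]
gripper_width: -0.003
grasp_force: 0.2
```

>>> send_rows(increments=[{"claw": 1, "dx": 0, "dy": 0, "dz": 0.003, "yaw": 0}, {"claw": 1, "dx": 0, "dy": 0, "dz": 0.006, "yaw": 0}, {"claw": 1, "dx": 0, "dy": 0, "dz": 0.006, "yaw": 0}])

```text
time: 11.18
tool_pos: [0.5912, -0.0945, 0.1209]
tool_rot: [-0.0, 0.998, -0.063, 0.0]
contact_force: [-0.3, -0.2, 0.6]
gripper_width: -0.002
grasp_force: 0.2
```

Run:
```python
from plan import *
import cv2
a=cv2.imread("pics/w.png"); b=manip.grab_frame("wrist")[:,:,::-1].copy(); cv2.imwrite("pics/w2.png",b)
for i in (a,b):
    g=i[:,:,1].astype(float)
    print([int(280+np.argmin(np.diff(g[280:370,c:c+8].mean(1)))) for c in (10,25,40,460,480,495)])
fl=cv2.calcOpticalFlowFarneback(*[cv2.cvtColor(i,6) for i in(a,b)],None,.5,3,41,5,7,1.5,0)
print(fl[::40,::80,1][:6].round(1))
cv2.imwrite("pics/w12.png",np.hstack([a[200:370,50:450],b[200:370,50:450]]))
```

```text
[361, 355, 346, 325, 324, 325]
[363, 354, 346, 325, 325, 325]
[[-0.  -0.  -0.  -0.  -0.  -0.  -0. ]
 [-0.  -0.  -0.  -0.   0.   0.  -0. ]
 [ 0.   0.   0.   0.   0.   0.   0. ]
 [ 0.   0.   0.   0.   0.   0.   0. ]
 [ 0.   0.   0.   0.1  0.   0.   0. ]
 [ 0.   0.1  0.   0.   0.   0.   0. ]]
```

View pics/w12.png

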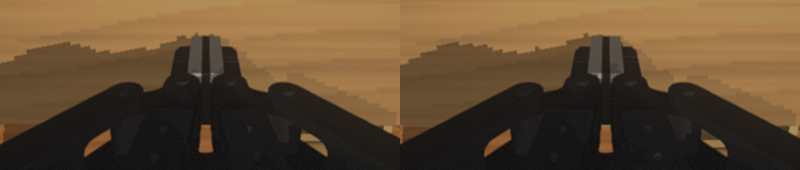

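>>> send_rows(increments=[{"claw": 1, "dx": 0, "dy": 0, "dz": 0.002, "yaw": 0}, {"claw": 1, "dx": 0, "dy": 0, "dz": 0.004, "yaw": 0}, {"claw": 1, "dx": 0, "dy": 0, "dz": 0.004, "yaw": 0}])

```text
time: 11.6
tool_pos: [0.5912, -0.0945, 0.119]
tool_rot: [-0.0, 0.998, -0.063, -0.0]
contact_force: [-0.5, -0.2, 0.9]
gripper_width: -0.0
grasp_force: 0.5
```

Run:
```python
from plan import *
import cv2
b=cv2.imread("pics/w2.png"); c=manip.grab_frame("wrist")[:,:,::-1].copy()
fl=cv2.calcOpticalFlowFarneback(*[cv2.cvtColor(i,6) for i in(b,c)],None,.5,3,41,5,7,1.5,0)
print(abs(fl[:200]).max(), abs(c.astype(int)-b).mean()); info(); print(s["joint_pos"],s["joint_efforts"],s["ft_torque"])
cv2.imwrite("pics/w3.png",c)
np.save("pics/top3.npy",manip.grab_frame("top")); np.save("pics/scene3.npy",manip.grab_frame("scene"))
```

```text
0.096481144 1.4144066704644098
t 11.6 p [ 0.5912 -0.0945  0.119 ] ang -0.1262413000608178 yaw needed 1.2486499680774976e-05 F [-0.5469 -0.224   0.934 ] w -0.0003059478978610713
[-0.2828  0.056   1.7524  0.      1.3333  1.4142] [ -0.0014 -37.183  -35.0791   0.0264  -0.218   -0.0001] [ 0.0357  0.1832 -0.0426]
```

>>> send_rows(increments=[{"claw": 1, "dx": 0, "dy": 0, "dz": 0.002, "yaw": 0}, {"claw": 1, "dx": 0, "dy": 0, "dz": 0.004, "yaw": 0}, {"claw": 1, "dx": 0, "dy": 0, "dz": 0.004, "yaw": 0}])

```text
time: 12.12
tool_pos: [0.5912, -0.0945, 0.117]
tool_rot: [-0.0, 0.998, -0.063, 0.0]
contact_force: [0.1, 0.6, 1.7]
gripper_width: -0.001
grasp_force: 0.5
```

Run:
```python
from plan import *
import cv2
info()
r=lambda i,s:cv2.resize(i,None,fx=s,fy=s,interpolation=2)
a=r(manip.grab_frame("scene")[130:260,190:340,::-1],4)
for c in [(289.8,147),(206.2,203.1),(325.7,186.1),(240.5,248)]: cv2.circle(a,(int((c[0]-190+.4)*4),int((c[1]-130+.4)*4)),3,(255,0,0),1)
cv2.imwrite("pics/s4.png",a)
```

```text
t 12.125 p [ 0.5912 -0.0945  0.117 ] ang -0.1262343956169853 yaw needed 1.7089462235775343e-05 F [0.0894 0.6018 1.7008] w -0.0011536569525603638
```

View pics/s4.png

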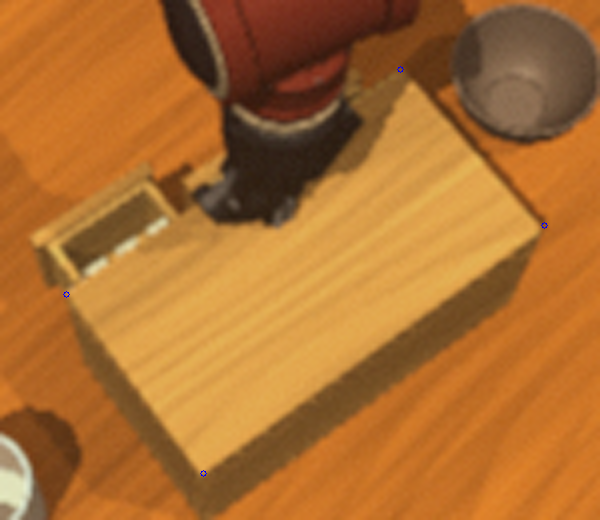

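Run:
```python
from fit import *
g=lambda w:np.concatenate([proj(o[0][0],pt(w[:8],o[1],o[2])+[0,0,w[8]])-o[0][1:] for o in obs])
r=least_squares(g,[*np.load("fit.npy"),0],loss='soft_l1'); print(r.x,r.cost, least_squares(f,np.load("fit.npy"),loss='soft_l1').cost)
print(g(r.x).reshape(-1,2)); np.save("fitz.npy",r.x)
```

```text
[ 0.6276 -0.1001 -0.1275  1.2095  0.0261  0.0556  0.059  -0.0877 -0.003 ] 7.497005212245467 8.08108525484013
[[ 0.0459  0.3596]
 [-0.3292  0.7271]
 [ 0.2341 -0.5274]
 [ 0.2596 -0.1222]
 [-0.0986 -0.3279]
 [ 0.6047 -0.1708]
 [-0.426   1.2151]
 [ 0.2943  0.2477]
 [-0.6     0.9926]
 [ 0.5222 -0.1183]
 [ 1.4026  1.1967]
 [ 0.1452  0.3068]
 [ 0.0683  1.7486]
 [ 0.6214  0.7471]
 [-1.4255 -0.0233]
 [ 0.2627 -1.502 ]
 [-0.0559  0.016 ]
 [ 0.0753 -0.8254]
 [-0.4204 -0.0899]
 [ 0.4294 -1.0123]]
```

>>> send_rows(increments=[{"claw": 1, "dx": 0, "dy": 0, "dz": 0.002, "yaw": 0}, {"claw": 1, "dx": 0, "dy": 0, "dz": 0.004, "yaw": 0}, {"claw": 1, "dx": 0, "dy": 0, "dz": 0.004, "yaw": 0}])

```text
time: 12.55
tool_pos: [0.5912, -0.0945, 0.1149]
tool_rot: [-0.0, 0.998, -0.063, 0.0]
contact_force: [-0.8, -0.4, 1.6]
gripper_width: -0.002
grasp_force: 0.4
```

>>> send_rows(increments=[{"claw": 1, "dx": 0, "dy": 0, "dz": 0.002, "yaw": 0}, {"claw": 1, "dx": 0, "dy": 0, "dz": 0.004, "yaw": 0}, {"claw": 1, "dx": 0, "dy": 0, "dz": 0.004, "yaw": 0}])

```text
time: 12.92
tool_pos: [0.5913, -0.0945, 0.1129]
tool_rot: [-0.0, 0.998, -0.063, 0.0]
contact_force: [-0.7, 0.8, 0.9]
gripper_width: -0.0
grasp_force: 0.4
```

Run:
```python
from plan import *
import cv2
from scipy.optimize import least_squares
b=cv2.imread("pics/w3.png"); c=manip.grab_frame("wrist")[:,:,::-1].copy(); cv2.imwrite("pics/w5.png",c)
fl=cv2.calcOpticalFlowFarneback(*[cv2.cvtColor(i,6) for i in(b,c)],None,.5,3,41,5,7,1.5,0)
print("flow",abs(fl[:200]).max()); info()
# lid angle change from top/scene: register lid patch against the t=11.6 pictures
for n,x,y,w,h in(("scene",240,170,60,50),("top",278,160,20,30)):
    A=np.load(f"pics/{n}3.npy"); B=manip.grab_frame(n); np.save(f"pics/{n}5.npy",B)
    print(n,cv2.phaseCorrelate(*[np.float32(i[y:y+h,x:x+w,1]) for i in(A,B)]))
```

```text
flow 0.13215005
t 12.925 p [ 0.5913 -0.0945  0.1129] ang -0.12624569241722766 yaw needed 9.55826207419778e-06 F [-0.7463  0.7642  0.9111] w -0.000350829525819242
scene ((-0.15532705806299774, 0.3999653847465652), 0.993602986017863)
top ((0.05164769796949997, 0.31685005850643577), 1.0190807783603668)
```

>>> send_rows(increments=[{"claw": 1, "dx": 0, "dy": 0, "dz": 0.002, "yaw": 0}, {"claw": 1, "dx": 0, "dy": 0, "dz": 0.004, "yaw": 0}, {"claw": 1, "dx": 0, "dy": 0, "dz": 0.006, "yaw": 0}, {"claw": 1, "dx": 0, "dy": 0, "dz": 0.006, "yaw": 0}])

```text
time: 13.58
tool_pos: [0.5912, -0.0945, 0.1113]
tool_rot: [0.0, 0.998, -0.063, -0.0]
contact_force: [-4.9, 1.0, 6.1]
gripper_width: -0.004
grasp_force: 3.4
```

>>> send_rows(increments=[{"claw": 1, "dx": 0, "dy": 0, "dz": 0.002, "yaw": 0}, {"claw": 1, "dx": 0, "dy": 0, "dz": 0.002, "yaw": 0}])

```text
time: 13.82
tool_pos: [0.5912, -0.0945, 0.1113]
tool_rot: [0.0, 0.998, -0.063, -0.0]
contact_force: [-6.8, 1.0, 10.7]
gripper_width: -0.003
grasp_force: 5.4
```

The lid is at its stop: force climbs and z no longer moves. It happened at TCP z 0.111, so the real tip sits about 29 mm above the stated TCP. I'll lift, move in front of the box and check the geometry with one composite view.

>>> send_rows(increments=[{"claw": 1, "dx": 0, "dy": 0, "dz": -0.01, "yaw": 0}, {"claw": 1, "dx": 0, "dy": 0, "dz": -0.05, "yaw": 0}, {"claw": 1, "dx": 0, "dy": 0, "dz": -0.15, "yaw": 0}, {"claw": 1, "dx": 0, "dy": 0, "dz": -0.25, "yaw": 0}, {"claw": 1, "dx": -0.1, "dy": 0.01, "dz": -0.35, "yaw": 0}, {"claw": 1, "dx": -0.2, "dy": 0.02, "dz": -0.38, "yaw": 0}, {"claw": 1, "dx": -0.28, "dy": 0.03, "dz": -0.38, "yaw": 0}, {"claw": 1, "dx": -0.3, "dy": 0.03, "dz": -0.38, "yaw": 0}, {"claw": 1, "dx": -0.3, "dy": 0.03, "dz": -0.38, "yaw": 0}])

```text
time: 14.95
tool_pos: [0.4407, -0.0905, 0.2998]
tool_rot: [0.0, 0.998, -0.063, 0.001]
contact_force: [-0.0, -0.8, 0.1]
gripper_width: 0.001
grasp_force: 0.0
```

Run:
```python
from plan import *
from fit import proj
import cv2
info()
W=manip.grab_frame("wrist")[:,:,::-1].copy(); S=manip.grab_frame("scene")[:,:,::-1].copy(); T=manip.grab_frame("top")[:,:,::-1].copy()
for n,i in(("W",W),("S",S),("T",T)): cv2.imwrite(f"pics/{n}6.png",i)
m=manip.camera_params("wrist");M=np.array(m["tool_from_camera"]);K=np.array(m["camera_matrix"])
def pw(P,toolpt=None):
    t=R.T@(np.array(P)-p) if toolpt is None else np.array(toolpt)
    c=M[:3,:3].T@(t-M[:3,3]);q=K@c;return q[:2]/q[2]
w=v.copy();w[3]=0
for k,a in(('w',1),('w',-1),('n',1),('n',-1),('l',(-.16,.15,.01)),('l',(-.16,-.15,.01))):
    q=pw(pt(w,k,a)); print(k,a,q); cv2.circle(W,tuple(int(z) for z in q),3,(255,0,0),1)
for z in (0,-.029):
    print(pw(0,(0.011,0,z)));
def crop(i,n):
    q0,q1=[proj(n,p+R@np.array([0,0,z])) for z in(0,-.029)]
    x,y=[int(c) for c in q0-[40,30]]; x=max(x,0);y=max(y,0)
    o=cv2.resize(i[y:y+70,x:x+90],None,fx=4,fy=4,interpolation=2)
    for q,col in((q0,(255,0,0)),(q1,(0,255,0))): cv2.circle(o,tuple(int(c) for c in (q-[x,y]+.4)*4),3,col,1)
    return o
a=crop(S,"scene");b=crop(T,"top"); print(a.shape,b.shape)
o=np.zeros((600,800,3),np.uint8); o[:280,:360]=a[:280,:360]; o[:280,400:760]=b[:280,:360]
o[284:600,:512]=W[:316]
cv2.imwrite("pics/comp.png",o)
```

```text
t 14.95 p [ 0.4407 -0.0905  0.2998] ang -0.12648286324212046 yaw needed -0.00014855562118767004 F [-0.0497 -0.7641  0.1184] w 0.0014148849606105188
w 1 [113.1893 101.4377]
w -1 [265.6367 101.3339]
n 1 [275.715  128.9946]
n -1 [370.5863 128.9367]
l (-0.16, 0.15, 0.01) [82.3155 59.6345]
l (-0.16, -0.15, 0.01) [402.1332  59.3827]
[257.6655 213.3131]
[258.0304 234.3797]
(280, 360, 3) (280, 360, 3)
```

View pics/comp.png

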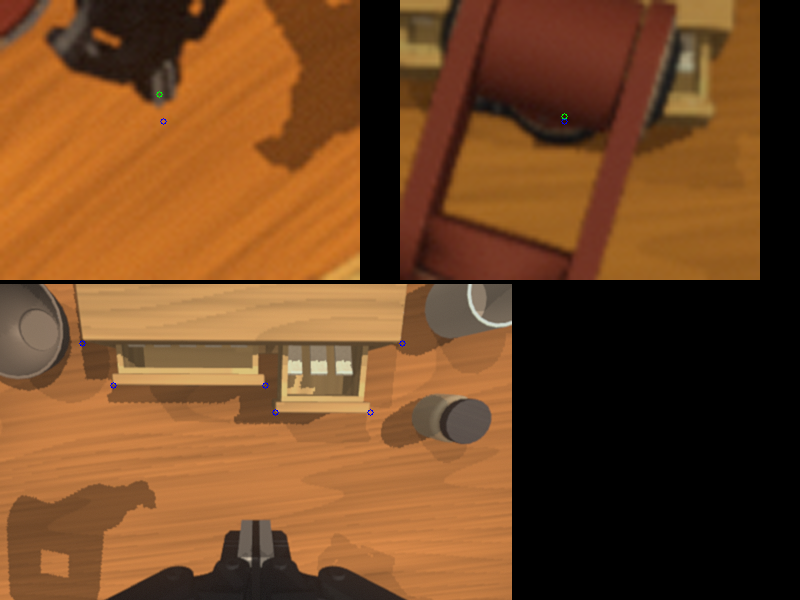

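Confirmed. The predicted drawer and lid corners (lid shut) land on the wrist picture, and the green tip mark, 29 mm behind the TCP, lies on the fingertip. The drawers come next, with the real tip at z≈0.096.

Run:
```python
from plan import *
for x,y,z in((-.19,.059,.25),(-.165,.059,.067),(-.135,.059,.067),(-.129,.059,.067),(-.103,.059,.067),(-.19,-.0875,.067)): print(x,y,rel(pt(v,'c',(x,y,z))))
```

```text
-0.19 0.059 [-0.0071 -0.1452  0.0977]
-0.165 0.059 [ 0.0431 -0.1451  0.4637]
-0.135 0.059 [ 0.1031 -0.1451  0.4636]
-0.129 0.059 [ 0.1151 -0.1451  0.4636]
-0.103 0.059 [ 0.1671 -0.145   0.4636]
-0.19 -0.0875 [-0.007   0.1479  0.4636]
```

>>> send_rows(increments=[{"claw": 1, "dx": -0.005, "dy": -0.07, "dz": 0, "yaw": 0}, {"claw": 1, "dx": -0.007, "dy": -0.145, "dz": 0.05, "yaw": 0}, {"claw": 1, "dx": -0.007, "dy": -0.145, "dz": 0.15, "yaw": 0}, {"claw": 1, "dx": -0.007, "dy": -0.145, "dz": 0.25, "yaw": 0}, {"claw": 1, "dx": -0.007, "dy": -0.145, "dz": 0.35, "yaw": 0}, {"claw": 1, "dx": 0, "dy": -0.145, "dz": 0.43, "yaw": 0}, {"claw": 1, "dx": 0.04, "dy": -0.145, "dz": 0.464, "yaw": 0}, {"claw": 1, "dx": 0.07, "dy": -0.145, "dz": 0.464, "yaw": 0}, {"claw": 1, "dx": 0.09, "dy": -0.145, "dz": 0.464, "yaw": 0}, {"claw": 1, "dx": 0.103, "dy": -0.145, "dz": 0.464, "yaw": 0}, {"claw": 1, "dx": 0.112, "dy": -0.145, "dz": 0.464, "yaw": 0}, {"claw": 1, "dx": 0.12, "dy": -0.145, "dz": 0.464, "yaw": 0}, {"claw": 1, "dx": 0.127, "dy": -0.145, "dz": 0.464, "yaw": 0}, {"claw": 1, "dx": 0.134, "dy": -0.145, "dz": 0.464, "yaw": 0}])

```text
time: 16.85
tool_pos: [0.5161, -0.027, 0.0672]
tool_rot: [0.0, 0.998, -0.063, -0.0]
contact_force: [-2.7, 0.3, 2.8]
gripper_width: -0.001
grasp_force: 1.0
```

>>> send_rows(increments=[{"claw": 1, "dx": 0.006, "dy": 0, "dz": 0, "yaw": 0}, {"claw": 1, "dx": 0.012, "dy": 0, "dz": 0, "yaw": 0}, {"claw": 1, "dx": 0.017, "dy": 0, "dz": 0, "yaw": 0}, {"claw": 1, "dx": 0.021, "dy": 0, "dz": 0, "yaw": 0}, {"claw": 1, "dx": 0.025, "dy": 0, "dz": 0, "yaw": 0}, {"claw": 1, "dx": 0.028, "dy": 0, "dz": 0, "yaw": 0}])

```text
time: 17.6
tool_pos: [0.5301, -0.0288, 0.0671]
tool_rot: [0.0, 0.998, -0.063, -0.0]
contact_force: [-1.5, -0.6, 1.6]
gripper_width: 0.002
grasp_force: 1.0
```

>>> send_rows(increments=[{"claw": 1, "dx": 0.003, "dy": 0, "dz": 0, "yaw": 0}, {"claw": 1, "dx": 0.006, "dy": 0, "dz": 0, "yaw": 0}, {"claw": 1, "dx": 0.008, "dy": 0, "dz": 0, "yaw": 0}, {"claw": 1, "dx": 0.008, "dy": 0, "dz": 0, "yaw": 0}])

```text
time: 18.1
tool_pos: [0.5342, -0.0293, 0.0671]
tool_rot: [0.0, 0.998, -0.063, 0.0]
contact_force: [-2.2, -0.9, 0.4]
gripper_width: 0.001
grasp_force: 0.6
```

>>> send_rows(increments=[{"claw": 1, "dx": 0.002, "dy": 0, "dz": 0, "yaw": 0}, {"claw": 1, "dx": 0.004, "dy": 0, "dz": 0, "yaw": 0}, {"claw": 1, "dx": 0.006, "dy": 0, "dz": 0, "yaw": 0}, {"claw": 1, "dx": 0.006, "dy": 0, "dz": 0, "yaw": 0}])

```text
time: 18.6
tool_pos: [0.5353, -0.0295, 0.0669]
tool_rot: [-0.0, 0.998, -0.063, -0.002]
contact_force: [-8.3, 0.2, 5.6]
gripper_width: -0.0
grasp_force: 4.1
```

>>> send_rows(increments=[{"claw": 1, "dx": 0.002, "dy": 0, "dz": 0, "yaw": 0}, {"claw": 1, "dx": 0.002, "dy": 0, "dz": 0, "yaw": 0}, {"claw": 1, "dx": 0.002, "dy": 0, "dz": 0, "yaw": 0}])

```text
time: 18.98
tool_pos: [0.5354, -0.0295, 0.067]
tool_rot: [-0.0, 0.998, -0.063, -0.003]
contact_force: [-11.5, 0.5, 8.5]
gripper_width: -0.002
grasp_force: 5.8
```

>>> send_rows(increments=[{"claw": 1, "dx": -0.02, "dy": 0, "dz": 0, "yaw": 0}, {"claw": 1, "dx": -0.08, "dy": 0, "dz": 0, "yaw": 0}, {"claw": 1, "dx": -0.18, "dy": 0, "dz": 0, "yaw": 0}, {"claw": 1, "dx": -0.19, "dy": 0, "dz": 0, "yaw": 0}, {"claw": 1, "dx": -0.19, "dy": 0.1, "dz": 0, "yaw": 0}, {"claw": 1, "dx": -0.19, "dy": 0.2, "dz": 0, "yaw": 0}, {"claw": 1, "dx": -0.19, "dy": 0.28, "dz": 0, "yaw": 0}, {"claw": 1, "dx": -0.19, "dy": 0.293, "dz": 0, "yaw": 0}, {"claw": 1, "dx": -0.19, "dy": 0.293, "dz": 0, "yaw": 0}])

```text
time: 20.1
tool_pos: [0.4259, -0.1633, 0.0673]
tool_rot: [-0.0, 0.998, -0.063, 0.0]
contact_force: [0.1, -0.7, -0.8]
gripper_width: -0.002
grasp_force: 0.0
```

Run:
```python
from plan import *
import cv2
info()
for x in(-.16,-.103): print(x,rel(pt(v,'c',(x,-.0875,.067))))
W=manip.grab_frame("wrist"); cv2.imwrite("pics/W7.png",W[:,:,::-1])
```

```text
t 20.1 p [ 0.4259 -0.1633  0.0673] ang -0.12707666662835707 yaw needed -0.0005444245453454047 F [ 0.069  -0.6713 -0.8252] w -0.001924915431588233
-0.16 [ 0.0648 -0.0006  0.0006]
-0.103 [ 0.1788 -0.0007  0.0007]
```

Stop is expected at about +0.183.

>>> send_rows(increments=[{"claw": 1, "dx": 0.03, "dy": 0, "dz": 0, "yaw": 0}, {"claw": 1, "dx": 0.05, "dy": 0, "dz": 0, "yaw": 0}, {"claw": 1, "dx": 0.06, "dy": 0, "dz": 0, "yaw": 0}, {"claw": 1, "dx": 0.068, "dy": 0, "dz": 0, "yaw": 0}, {"claw": 1, "dx": 0.076, "dy": 0, "dz": 0, "yaw": 0}, {"claw": 1, "dx": 0.085, "dy": 0, "dz": 0, "yaw": 0}, {"claw": 1, "dx": 0.095, "dy": 0, "dz": 0, "yaw": 0}, {"claw": 1, "dx": 0.105, "dy": 0, "dz": 0, "yaw": 0}, {"claw": 1, "dx": 0.115, "dy": 0, "dz": 0, "yaw": 0}, {"claw": 1, "dx": 0.125, "dy": 0, "dz": 0, "yaw": 0}, {"claw": 1, "dx": 0.135, "dy": 0, "dz": 0, "yaw": 0}, {"claw": 1, "dx": 0.143, "dy": 0, "dz": 0, "yaw": 0}, {"claw": 1, "dx": 0.15, "dy": 0, "dz": 0, "yaw": 0}, {"claw": 1, "dx": 0.156, "dy": 0, "dz": 0, "yaw": 0}, {"claw": 1, "dx": 0.161, "dy": 0, "dz": 0, "yaw": 0}, {"claw": 1, "dx": 0.165, "dy": 0, "dz": 0, "yaw": 0}, {"claw": 1, "dx": 0.169, "dy": 0, "dz": 0, "yaw": 0}, {"claw": 1, "dx": 0.172, "dy": 0, "dz": 0, "yaw": 0}, {"claw": 1, "dx": 0.175, "dy": 0, "dz": 0, "yaw": 0}])

```text
time: 22.52
tool_pos: [0.5121, -0.1743, 0.0671]
tool_rot: [0.0, 0.998, -0.063, -0.0]
contact_force: [-2.2, 1.2, -1.8]
gripper_width: -0.001
grasp_force: 1.0
```

>>> send_rows(increments=[{"claw": 1, "dx": 0.002, "dy": 0, "dz": 0, "yaw": 0}, {"claw": 1, "dx": 0.004, "dy": 0, "dz": 0, "yaw": 0}, {"claw": 1, "dx": 0.006, "dy": 0, "dz": 0, "yaw": 0}, {"claw": 1, "dx": 0.008, "dy": 0, "dz": 0, "yaw": 0}, {"claw": 1, "dx": 0.008, "dy": 0, "dz": 0, "yaw": 0}])

```text
time: 23.15
tool_pos: [0.5162, -0.1748, 0.0672]
tool_rot: [0.0, 0.998, -0.063, 0.0]
contact_force: [-2.7, 0.3, -0.3]
gripper_width: -0.001
grasp_force: 0.9
```

>>> send_rows(increments=[{"claw": 1, "dx": 0.002, "dy": 0, "dz": 0, "yaw": 0}, {"claw": 1, "dx": 0.004, "dy": 0, "dz": 0, "yaw": 0}, {"claw": 1, "dx": 0.006, "dy": 0, "dz": 0, "yaw": 0}, {"claw": 1, "dx": 0.006, "dy": 0, "dz": 0, "yaw": 0}, {"claw": 1, "dx": 0.006, "dy": 0, "dz": 0, "yaw": 0}])

```text
time: 23.78
tool_pos: [0.5162, -0.1748, 0.0671]
tool_rot: [-0.0, 0.998, -0.063, -0.004]
contact_force: [-12.4, 0.8, 6.5]
gripper_width: -0.004
grasp_force: 6.5
```

>>> send_rows(increments=[{"claw": 1, "dx": -0.02, "dy": 0, "dz": 0, "yaw": 0}, {"claw": 1, "dx": -0.08, "dy": 0, "dz": 0, "yaw": 0}, {"claw": 1, "dx": -0.17, "dy": 0, "dz": -0.02, "yaw": 0}, {"claw": 1, "dx": -0.17, "dy": 0, "dz": -0.12, "yaw": 0}, {"claw": 1, "dx": -0.17, "dy": -0.04, "dz": -0.22, "yaw": 0}, {"claw": 1, "dx": -0.17, "dy": -0.1, "dz": -0.32, "yaw": 0}, {"claw": 1, "dx": -0.17, "dy": -0.148, "dz": -0.42, "yaw": 0}, {"claw": 1, "dx": -0.17, "dy": -0.148, "dz": -0.466, "yaw": 0}, {"claw": 1, "dx": -0.17, "dy": -0.148, "dz": -0.466, "yaw": 0}])

```text
time: 24.9
tool_pos: [0.4456, -0.0912, 0.3034]
tool_rot: [0.001, 0.998, -0.063, 0.004]
contact_force: [-0.2, -0.2, -0.5]
gripper_width: 0.004
grasp_force: 0.0
```

Run:
```python
from plan import *
import cv2
info()
W=manip.grab_frame("wrist")[:,:,::-1].copy(); cv2.imwrite("pics/W8.png",W)
old=cv2.imread("pics/W6.png")
m=manip.camera_params("wrist");M=np.array(m["tool_from_camera"]);K=np.array(m["camera_matrix"])
def pw(P):
    c=M[:3,:3].T@(R.T@(P-p)-M[:3,3]);q=K@c;return (q[:2]/q[2]).round(1)
for d in (0,.003,.006):
    w=v.copy();w[3]=0;w[4]=w[5]=d; print(d,[pw(pt(w,k,a)) for k in'wn' for a in(1,-1)])
w=v.copy()
for th in(0,.03): w[3]=th; print(th,[pw(pt(w,'l',(-.16,a,.01))) for a in(.15,-.15)])
for c in(130,190,240,300,350): print(c,[int(x) for x in W[50:100,c:c+6,2].mean(1)])
T=manip.grab_frame("top");np.save("pics/T8.npy",T)
T0=np.load("pics/top0.npy")
for nm,x,y,a,b in(("jar",315,208,34,30),("mug",315,165,42,36),("bowl",160,162,42,44)):
    print(nm,cv2.phaseCorrelate(*[np.float32(i[y:y+b,x:x+a,1]) for i in(T0,T)]), abs(T0[y:y+b,x:x+a].astype(int)-T[y:y+b,x:x+a]).mean())
```

```text
t 24.9 p [ 0.4456 -0.0912  0.3034] ang -0.12547492124457035 yaw needed 0.0005234057105124035 F [-0.1752 -0.237  -0.475 ] w 0.0035813866179056843
0 [array([112.3,  82. ]), array([265.5,  82. ]), array([276.1,  82. ]), array([373.6,  82.1])]
0.003 [array([112.6,  84.9]), array([265.5,  85. ]), array([276.,  85.]), array([373.3,  85. ])]
0.006 [array([112.9,  87.8]), array([265.5,  87.9]), array([276. ,  87.9]), array([373. ,  87.9])]
0 [array([85.2, 66.5]), array([399.3,  66.6])]
0.03 [array([82.6, 65.6]), array([401.5,  65.7])]
130 [215, 213, 208, 208, 209, 208, 204, 206, 211, 215, 219, 214, 183, 130, 94, 85, 87, 98, 108, 114, 115, 116, 116, 117, 123, 141, 163, 176, 158, 116, 91, 93, 107, 113, 114, 116, 120, 123, 125, 126, 126, 125, 125, 126, 126, 127, 128, 127, 126, 126]
190 [206, 208, 212, 214, 214, 214, 213, 212, 213, 214, 218, 219, 197, 151, 110, 90, 88, 99, 112, 121, 123, 123, 124, 125, 124, 135, 175, 200, 183, 130, 77, 66, 85, 96, 101, 102, 102, 101, 100, 99, 100, 100, 102, 101, 101, 100, 99, 99, 100, 100]
240 [214, 213, 213, 215, 215, 214, 215, 216, 217, 218, 219, 219, 207, 172
[... 231 characters left out ...]
211, 214, 211, 184, 133, 97, 89, 92, 99, 103, 108, 111, 112, 113, 113, 119, 140, 164, 178, 159, 117, 91, 89, 94, 100, 104, 105, 106, 106, 105, 106, 107, 105, 104, 102, 99, 96, 96, 96, 98]
350 [216, 215, 215, 212, 209, 208, 208, 210, 213, 214, 216, 219, 221, 199, 153, 111, 92, 92, 100, 106, 112, 117, 119, 120, 120, 120, 133, 175, 203, 184, 133, 95, 94, 120, 157, 171, 171, 168, 165, 162, 161, 159, 163, 167, 170, 173, 174, 173, 168, 165]
jar ((0.1092399844381653, -0.10422495479575389), 0.9170451751461736) 1.3084967320261438
mug ((0.4666733406595469, -0.04014817449029451), 0.9939528042887464) 1.2332451499118167
bowl ((0.648410066945857, 0.42842332752391243), 0.7189914630371848) 3.732864357864358
```

```bash
python3 -c "
from plant import manip
print(manip.job_done())"
```

```text
the job is handed in; nothing more can be done
None
```

I shut the lid, then pushed the wide and narrow drawers home. All three were pressed to their stops, with no push above about 14 N. The final pictures match a closed box, the bowl, mug and jar were not touched, and the job was handed in at about 25 s.

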